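# Unpile the goods for the cabinet's middle shelf

## Robot

A 6-joint arm with a two-finger parallel gripper is mounted at the origin on the work surface. World frame = base frame: x ahead of the robot, y to its left, z up, the work surface at z = 0. Lengths are in m, angles in rad, forces in N, time in s.
With the tool pointing down it reaches from about 0.35 to 0.875 m from the base axis. Payload 4.2 kg.
Tool frame: the origin (TCP) lies midway between the tips of the shut fingers; the grasp point (between the pads) lies 19 mm behind it; z points along the fingers, y is the line along which they close (so a half turn about z gives the same grasp; the last joint's range is limited). The gripper opens to 85 mm and grips with 20 to 120 N. Pads are 22 mm wide; open, the fingers measure 114 mm over their backs; the gripper's body (76 mm by 85 mm) begins 54 mm behind the grasp point. The pads swing forward as they close: fully open they stand 13 mm farther back than shut.
Start: joints at [1.404, 0.385, 0.008, 0, -1.194, -0.259], TCP at [0.258, 0.569, 0.231] pointing down, gripper open.
Joint ranges: [-3.14, 3.14], [-1.21, 2.06], [-1.07, 1.41], [-3.16, 2.05], [-2.99, -0.16], [-3.1, 3.1]. Speed limits (rad/s): [2.79, 2.79, 3.14, 3.14, 3.14, 3.14].

## Interface

Orientations are given as a rotation vector (axis times angle).
In Python, from plant import telemetry, optics, order gives the robot as it stands.
- The arm moves only by the tool play_rows, never from a script. Its argument "moves" is a list of rows, each an object with "hand": the gripper command: -1 is fully open, 1 is shut, values between are in proportion; "xyz": the shift along the tool's x, y, z as a fraction of full scale, a list of three; "roll": the turn about the tool's z as a fraction of full scale. A call has exactly 8 rows; each row is the pose to reach, as a shift and turn from the pose commanded when the call began, along the tool's axes at that moment; what a row does not reach only later rows make up. Full scale, the value 1, is 0.3 m for a shift and 30 degrees for a turn. A row lasts 1/8 s, in which the tool goes at most 62.5 mm and 10.7 degrees, less where a joint would pass 70% of its speed; a pose out of reach is approached as far as the arm can. A call with a number of a shift or a turn outside -1 to 1 is refused whole. A call with a gripper value outside its range is refused whole. The fingers move at their own pace and stop on an object; the grip force is fixed at half the most. Time passes only in rows, so rows that repeat a pose let the fingers close, or fill a call up. It gives the time, the measured TCP pose, the force, the opening and the grip force at its end, in the units of the state.
- telemetry.state(): the state, without advancing time (a new reading comes with each control period).
- optics.capture(name): name is "side" or "top" or "wrist"; returns (picture, depth): 384x512x3 uint8, red, green, blue; 384x512 float32, m along the optical axis (not along the pixel's ray), 0 where there is no reading.
- optics.calibration(name): a dict with "fov_y" (degrees; the focal length in pixels is half the picture's height over the tangent of half this angle, whatever the lens; pixels are square), "cx", "cy" (the principal point, pixels), "extrinsics" (4x4, takes a point from camera to world coordinates); the wrist camera has in their place "tool_from_camera" (4x4, takes a point from camera to tool coordinates, whose origin is the TCP and whose axes are the flange's). Camera axes: x right, y up, looking along -z (the intrinsics and any distortion apply to the point x, -y, -z); pixel columns grow to the right and rows downward; lengths in m; the calibration is good to about 2 mm. The wrist camera is an equidistant fisheye: a pixel r from the principal point sees the ray r / f radians off the axis. A picture is of the moment at which its call begins: read the wrist's pose just before it. calibration takes no time and is no camera call.
- order.close_job(): hands the job in; it is judged then, once.
The state is a dict: "clock": time; "qpos": joint angles; "joint_velocities": joint speeds; "joint_torque": joint torques, N m; "tool_pos": TCP position; "tool_rot": TCP orientation; "ft_force": force on the tool from outside, world axes, zero at the start; "torque": the same for the moment, N m; "grip_width": finger opening in m; "grip_force": force on a finger pad.
Only numpy, scipy, OpenCV 4.12 (cv2) and the standard library are available. Lean on these libraries where they do the work, as an engineer would, in place of code of your own. Each camera call takes 0.05 s, during which the arm holds its last target. There are 200 camera calls.

## Task

Take apart the pile on the storeroom bench and put each thing into its own holder: stand the glass jar of nails in the yellow stock bin, lay the orange drill-bit case flat in the recess of the black foam insert, stand the red solvent tin in the square galvanised spill tray and the green water-based tin in the round white tray. Keep everything upright, set it down rather than dropping it, and leave the chrome level where it is.

Things in the scene. Friction and masses are not known exactly. Their poses are not given: they have to be found in the camera images.
- nail_jar_center (a point): the glass jar of nails with a black twist cap, on top of the pile: an upright straight cylinder 50 mm across and 94 mm tall (cap as wide as the glass), about 0.34 kg. Point at its centre, 47 mm above its underside; z up.
- bit_case_center (a point): the orange plastic drill-bit case, lying flat across both tin lids, under the jar: 104 mm long (its x) by 46 mm wide (its y) by 44 mm high (z up), about 0.24 kg. Point at its centre, 22 mm above its underside.
- red_tin_center (a point): the sealed tin with red body and red lid (solvent paint), one of the two that carry the case: upright cylinder 64 mm across, 75 mm tall, about 0.32 kg. Point at its centre, 37.5 mm above its underside. The tins' axes are 104 mm apart (40 mm gap between them), on the case's x line, 52 mm either side of its centre.
- green_tin_center (a point): the sealed tin with green body and green lid (water-based paint), the other one under the case: the same size and mass as the red tin. Point at its centre, 37.5 mm above its underside.
- stock_bin: fixed open yellow plastic stock bin for the jar: 90 by 90 mm outside, inside 84 by 84 mm, floor 3 mm thick; side and back walls stand 42 mm above the bench, the front wall (its -x side, with a blank label) 20 mm. Origin at the centre of its underside on the bench; z up.
- foam_insert: fixed black foam drawer insert with a blue-floored recess for the case: 144 mm long (its x) by 88 mm wide (its y). Recess 126 mm (x) by 68 mm (y) at its middle; recess floor 6 mm above the bench, black rim 14 mm above the bench (8 mm above the recess floor): fingers that stay at least 10 mm above the case's underside clear the rim. Origin at the centre of its underside on the bench; z up.
- spill_tray: fixed square galvanised-steel spill tray for the red tin: 100 by 100 mm outside, inside 94 by 94 mm, floor 3 mm thick, lip 23 mm above the bench. Origin at the centre of its underside on the bench; z up.
- white_tray: fixed round white plastic tray for the green tin: 100 mm across at the rim, flat floor inside about 88 mm across and 3 mm thick, rim 18 mm above the bench. Origin at the centre of its underside on the bench; z up.
- level: the chrome torpedo level standing on its base on the bench beyond the pile as seen from the robot, loose, to be left alone: 230 mm long (its x), 22 mm wide, 46 mm high. Origin at the centre of its underside.
There are look-alikes about, which are no part of the job. What is shaped like the spill_tray but turquoise is not meant.

How it is judged:
By the outcome, as a careful person would: the job done as asked, in the order asked, and still so for the second after the job is handed in, with the robot touching nothing.
It also fails if it takes over 106 s, if anything falls off the work surface, if the arm or the gripper's body presses on something with over 40 N, if the wrist force passes 120 N, or if a joint passes its speed limit or range.

## Working session

There is one attempt and no reset: what is moved stays moved. The work goes in short steps, Python scripts to look and compute and a tool call to move; the robot and the scene stay as the last step left them, time stands still between calls to the robot, and variables do not carry over. Pictures are saved under pics/ and viewed, at most 14 in all, crops included, and the job is handed in when it is done.

Besides the shell and the picture viewer there is one more tool, called after ">>>" as name(argument=value, ...), one argument or row to a line, values as JSON. play_rows: Moves the arm, as the interface text tells. Shift numbers are shares of 0.3 m and turn numbers shares of 30 degrees, none past 1 either way. Its arguments: {"type":"object","properties":{"moves":{"type":"array"}},"required":["moves"]}

```bash
mkdir -p pics; ls; cat > h.py <<'E'
import numpy as np,cv2
from plant import telemetry,optics,order
from scipy.spatial.transform import Rotation as R
def f(c,h=384): return h/2/np.tan(np.radians(c['fov_y'])/2)
def cap(name,fn):
    p,d=optics.capture(name); cv2.imwrite('pics/'+fn+'.png',p[:,:,::-1]); np.savez('pics/'+fn+'.npz',p=p,d=d); return p,d
def pts(name,d):
    "world points for every pixel from depth (side/top)"
    c=optics.calibration(name); F=f(c); v,u=np.mgrid[:384,:512]
    P=np.stack([(u-c['cx'])/F*d,-(v-c['cy'])/F*d,-d],-1); T=np.array(c['extrinsics'])
    return P@T[:3,:3].T+T[:3,3]
def ray(name,u,v,z):
    c=optics.calibration(name); F=f(c); T=np.array(c['extrinsics'])
    r=T[:3,:3]@np.array([(u-c['cx'])/F,-(v-c['cy'])/F,-1]); o=T[:3,3]; return o+r*(z-o[2])/r[2]
E
python3 - <<'E'
from h import *
s=telemetry.state(); print(s)
for n in('top','side','wrist'):
    print(n,optics.calibration(n)); cap(n,n+'0')
a=cv2.imread('pics/top0.png');b=cv2.imread('pics/side0.png')
E
```

```text
pics
{'clock': 0.0, 'qpos': array([ 1.40361228e+00,  3.85559374e-01,  6.61045187e-03, -4.98949969e-04,
       -1.19398688e+00, -2.58589171e-01]), 'joint_velocities': array([-0.00123301, -0.00179703,  0.0017176 , -0.0009663 , -0.00081943,
       -0.00075974]), 'joint_torque': array([-2.48035767e-04, -3.92290378e+01,  1.88395035e+01,  4.18627068e+00,
       -4.69672916e-03, -8.60453362e-07]), 'tool_pos': array([0.25788771, 0.56866941, 0.23021387]), 'tool_rot': array([ 3.06850069e+00, -6.63589062e-01, -5.73761424e-04]), 'ft_force': array([-0.31566333, -1.11263348, -0.47024295]), 'torque': array([-0.00464403, -0.04193805, -0.02680857]), 'grip_force': 0.0, 'grip_width': 0.0851125860070243}
top {'fov_y': 45.987580515577065, 'cx': 260.1995095459645, 'cy': 203.17034431791646, 'extrinsics': array([[-0.02272333,  0.98683133, -0.16014861,  0.28275376],
       [-0.99973464, -0.02182394,  0.00737284,  0.06567788],
       [ 0.00378068,  0.16027365,  0.98706538,  1.27918005],
       [ 0.        ,  0.        ,  0.        ,  1.        ]])}
side {'fov_y': 43.20256546334846, 'cx': 255.13970217689402, 'cy': 192.0573438264604, 'extrinsics': array([[ 0.79213235,  0.46884786, -0.39077875, -0.04046916],
       [-0.61031245,  0.61549197, -0.49868663, -0.60540176],
       [ 0.00671302,  0.63352295,  0.77369478,  1.1600261 ],
       [ 0.        ,  0.        ,  0.        ,  1.        ]])}
wrist {'fov_y': 65.70646984690485, 'cx': 259.2862834236136, 'cy': 197.03209618477666, 'tool_from_camera': array([[-6.89021832e-04,  9.48284768e-01,  3.17420106e-01,
         8.23353738e-02],
       [ 9.99999763e-01,  6.55155459e-04,  2.13432371e-04,
         1.26216798e-03],
       [-5.56484813e-06,  3.17420178e-01, -9.48284995e-01,
        -1.42833754e-01],
       [ 0.00000000e+00,  0.00000000e+00,  0.00000000e+00,
         1.00000000e+00]])}
```

View pics/top0.png

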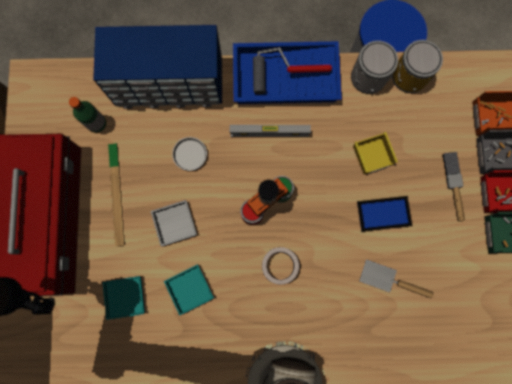

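View pics/side0.png

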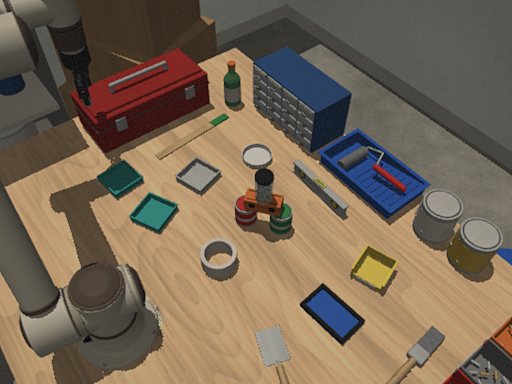

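Top view: the jar is at (268,189) on the orange case, with the red tin at (251,213) and the green tin at (286,187). The holders are the yellow bin (375,154), foam insert (385,213), galvanised tray (176,223) and white tray (190,154). The look-alikes are the turquoise trays at (190,288) and (124,297), the white ring at (281,266), the blue roller tray, and the paint cans at (377,65) and (418,65). I'll choose by colour and shape, then check in a crop.

```bash
cat > m.py <<'E'
from h import *
def meas(name,fn):
    z=np.load('pics/'+fn+'.npz'); p,d=z['p'],z['d']; W=pts(name,d)
    hsv=cv2.cvtColor(p,cv2.COLOR_RGB2HSV); H,S,V=hsv[...,0],hsv[...,1],hsv[...,2]
    return p,d,W,H,S,V
if __name__=='__main__':
  for name in('top','side'):
    p,d,W,H,S,V=meas(name,name+'0')
    ok=d>0; X,Y,Z=W[...,0],W[...,1],W[...,2]
    b=ok&(abs(X-.55)<.25)&(abs(Y)<.35)
    print(name,'valid',ok.mean(),'bench z',np.median(Z[b]),'std',[round(float(np.percentile(Z[b],q)),4) for q in(10,90)])
    reg=lambda c:ok&(np.hypot(X-c[0],Y-c[1])<.1)
    cols={'yellow':(H>24)&(H<34)&(S>180)&(V>70),'blue':(H>105)&(H<130)&(S>150),'red':((H<4)|(H>174))&(S>130)&(V>50),'green':(H>50)&(H<85)&(S>90),'orange':(H>4)&(H<13)&(S>170)}
    for k,m in cols.items():
        m=m&ok&(X>.3)&(X<.75)&(abs(Y)<.4)
        n,l,st,c=cv2.connectedComponentsWithStats(m.astype(np.uint8))
        for i in np.argsort(-st[1:,4])[:2]+1:
            if st[i,4]<25: continue
            q=W[l==i]; r=cv2.minAreaRect(q[:,:2].astype(np.float32)*1000)
            print(k,st[i,4],c[i].round(),'z',np.percentile(q[:,2],[5,50,95]).round(3),'rect',np.round(r[0]),np.round(r[1]),round(r[2],1))
    # raised bumps
    m=ok&(Z>.012)&(X>.3)&(X<.75)&(abs(Y)<.4)
    n,l,st,c=cv2.connectedComponentsWithStats(m.astype(np.uint8))
    for i in range(1,n):
        if st[i,4]<60: continue
        q=W[l==i]; r=cv2.minAreaRect(q[:,:2].astype(np.float32)*1000)
        print('bump',st[i,4],c[i].round(),'z',np.percentile(q[:,2],[5,50,99]).round(3),'rect',np.round(r[0]),np.round(r[1]),round(r[2],1))
    for zl,zh in((.195,.23),(.105,.13),(.065,.085)):
        q=W[ok&(Z>zl)&(Z<zh)&(X>.4)&(X<.66)&(abs(Y-.03)<.12)]
        if len(q)>5:
            r=cv2.minAreaRect(q[:,:2].astype(np.float32)*1000); print('lvl',zl,len(q),q.mean(0).round(4),np.round(r[0],1),np.round(r[1],1),r[2])
  a=cv2.imread('pics/top0.png')[120:250,140:420]; b=cv2.imread('pics/side0.png')[150:260,170:330]
  cv2.imwrite('pics/crop0.png',np.vstack([cv2.resize(a,(700,325),interpolation=2),cv2.resize(b[:, :],(700,275*1),interpolation=2)[:275]]))
E
python3 m.py
```

```text
top valid 0.9961039225260416 bench z 0.0013611233172552417 std [-0.0025, 0.0443]
yellow 403 [371. 155.] z [-0.001  0.003  0.043] rect [ 621. -270.] [86. 88.] 17.5
blue 1169 [384. 213.] z [0.002 0.007 0.014] rect [ 452. -294.] [ 74. 133.] 5.3
red 153 [249. 213.] z [0.073 0.076 0.08 ] rect [451.  89.] [50. 26.] 41.6
green 70 [286. 183.] z [0.073 0.076 0.08 ] rect [532. -17.] [43. 16.] 32.5
orange 247 [257. 205.] z [0.107 0.12  0.125] rect [470.  63.] [47. 40.] 38.4
orange 124 [280. 189.] z [0.115 0.119 0.211] rect [506.   5.] [59. 32.] 6.3
bump 766 [270. 129.] z [0.018 0.046 0.053] rect [697.  24.] [229.  25.] 88.9
bump 450 [376. 151.] z [0.015 0.034 0.046] rect [ 623. -275.] [ 94. 101.] 17.3
bump 152 [188. 151.] z [0.013 0.018 0.025] rect [636. 257.] [97. 98.] 67.2
bump 1380 [266. 199.] z [0.06  0.118 0.217] rect [489.  38.] [ 64. 167.] 37.3
bump 432 [385. 213.] z [0.012 0.015 0.02 ] rect [ 451. -295.] [ 88. 146.] 5.0
bump 312 [172. 222.] z [0.015 0.023 0.03 ] rect [437. 300.] [105. 104.] 17.1
bump 293 [280. 257.] z [0.031 0.048 0.053] rect [329.   7.] [58. 98.] 0.4
lvl 0.195 356 [0.4
[... 1000 characters left out ...]
 [321. 187.] z [0.016 0.044 0.051] rect [699.  22.] [232.  28.] 88.8
bump 2106 [264. 204.] z [0.024 0.099 0.215] rect [492.  35.] [ 68. 167.] 37.8
bump 60 [171. 204.] z [0.013 0.02  0.027] rect [311. 250.] [58. 20.] 88.9
bump 478 [224. 251.] z [0.016 0.043 0.052] rect [332.   3.] [100.  64.] 89.9
bump 521 [375. 264.] z [0.013 0.031 0.046] rect [ 626. -276.] [97. 96.] 17.1
bump 501 [333. 313.] z [0.012 0.014 0.019] rect [ 454. -298.] [ 91. 144.] 5.7
lvl 0.195 293 [0.4879 0.0311 0.2102] [489.6  33.6] [49.5 50.4] 42.794898986816406
lvl 0.105 418 [0.4868 0.0281 0.1171] [490.8  35.2] [ 50.  105.2] 37.69783401489258
lvl 0.065 463 [0.4888 0.0237 0.0748] [492.6  35.6] [ 67.2 166.9] 37.12675094604492
```

View pics/crop0.png

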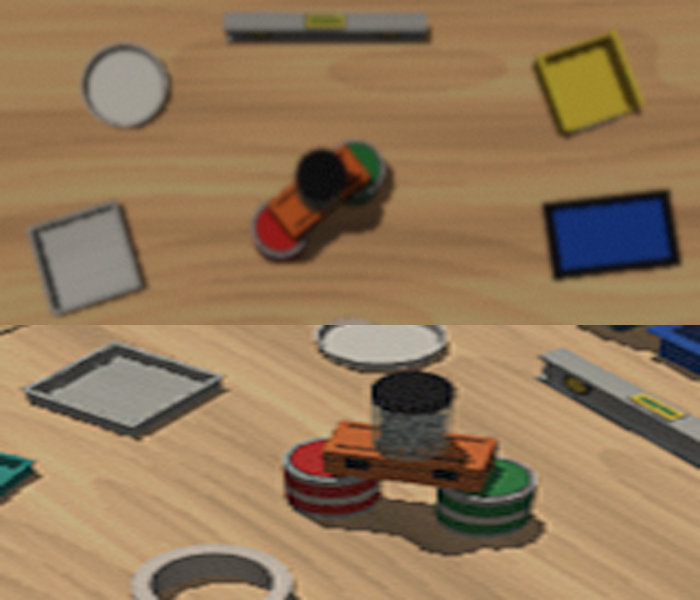

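The crop confirms the choices: grey galvanised tray and round white tray on the left, yellow bin and black/blue insert on the right, and the jar on the orange case over the red (lower left) and green (upper right) tins. The pile centre is about (0.490, 0.036), with its axis toward red at 127.4°.

First, move over the jar and turn.

```bash
cat > go.py <<'E'
import sys
from h import *
# go.py x y z phi_deg [...more targets]: shares from the current pose
s=telemetry.state(); M=R.from_rotvec(s['tool_rot']).as_matrix(); p=s['tool_pos']
phi=np.degrees(np.arctan2(M[1,0],M[0,0]))
print('t',round(s['clock'],2),'pos',p.round(4),'phi',round(phi,2),'tilt',round(np.degrees(np.arccos(-M[2,2])),2),'q',np.round(s['qpos'],2),'F',s['ft_force'].round(1),'w',round(s['grip_width'],4),'g',round(s['grip_force'],1))
a=list(map(float,sys.argv[1:]))
for i in range(0,len(a),4):
    sh=M.T@(np.array(a[i:i+3])-p)/.3; dr=(phi-a[i+3]+180)%360-180
    print(a[i:i+4],'shares',sh.round(3),'roll',round(dr/30,3))
E
python3 go.py .374 .302 .25 -52.6
```

```text
t 0.15 pos [0.258  0.5688 0.2305] phi -24.4 tilt 0.1 q [ 1.4   0.39  0.01 -0.   -1.19 -0.26] F [-0.3 -0.9 -0.3] w 0.0853 g 0.0
[0.374, 0.302, 0.25, -52.6] shares [ 0.72   0.65  -0.064] roll 0.94
```

>>> play_rows(
  moves=[
    {"hand": -1, "xyz": [0.18, 0.16, -0.06], "roll": 0.2},
    {"hand": -1, "xyz": [0.36, 0.32, -0.06], "roll": 0.5},
    {"hand": -1, "xyz": [0.54, 0.48, -0.06], "roll": 0.8},
    {"hand": -1, "xyz": [0.72, 0.65, -0.06], "roll": 0.94},
    {"hand": -1, "xyz": [0.72, 0.65, -0.06], "roll": 0.94},
    {"hand": -1, "xyz": [0.72, 0.65, -0.06], "roll": 0.94},
    {"hand": -1, "xyz": [0.72, 0.65, -0.06], "roll": 0.94},
    {"hand": -1, "xyz": [0.72, 0.65, -0.06], "roll": 0.94},
  ],
)

```text
clock: 1.15
tool_pos: [0.374, 0.3033, 0.2491]
tool_rot: [2.817, -1.39, -0.0]
ft_force: [-0.6, 0.3, 0.1]
grip_width: 0.0854
grip_force: 0.0
```

```bash
python3 go.py .489 .036 .25 -52.6
```

```text
t 1.15 pos [0.374  0.3033 0.2491] phi -52.53 tilt 0.01 q [ 1.02  0.12 -0.3  -0.   -1.15 -0.37] F [-0.6  0.3  0.1] w 0.0854 g 0.0
[0.489, 0.036, 0.25, -52.6] shares [ 0.94   0.238 -0.003] roll 0.002
```

>>> play_rows(
  moves=[
    {"hand": -1, "xyz": [0.2, 0.05, -0.05], "roll": 0},
    {"hand": -1, "xyz": [0.4, 0.1, -0.1], "roll": 0},
    {"hand": -1, "xyz": [0.6, 0.15, -0.16], "roll": 0},
    {"hand": -1, "xyz": [0.8, 0.2, -0.16], "roll": 0},
    {"hand": -1, "xyz": [0.94, 0.238, -0.16], "roll": 0},
    {"hand": -1, "xyz": [0.94, 0.238, -0.16], "roll": 0},
    {"hand": -1, "xyz": [0.94, 0.238, -0.16], "roll": 0},
    {"hand": -1, "xyz": [0.94, 0.238, -0.16], "roll": 0},
  ],
)

```text
clock: 2.15
tool_pos: [0.4887, 0.0363, 0.2973]
tool_rot: [-2.818, 1.389, 0.0]
ft_force: [0.3, -0.0, 0.6]
grip_width: 0.0852
grip_force: 0.0
```

```bash
cat > wr.py <<'E'
from h import *
def wpts(fn):
    s=telemetry.state(); p,d=cap('wrist',fn); c=optics.calibration('wrist'); F=f(c); v,u=np.mgrid[:384,:512]
    x=u-c['cx'];y=v-c['cy'];r=np.hypot(x,y)+1e-9;th=r/F; t=np.tan(th)
    P=np.stack([x/r*t*d,-y/r*t*d,-d],-1); T=c['tool_from_camera']; P=P@T[:3,:3].T+T[:3,3]
    return p,d,P@R.from_rotvec(s['tool_rot']).as_matrix().T+s['tool_pos'],cv2.cvtColor(p,cv2.COLOR_RGB2HSV)
def level(W,d,zl,zh,c,r=.12,m=None):
    k=(d>0)&(W[...,2]>zl)&(W[...,2]<zh)&(np.hypot(W[...,0]-c[0],W[...,1]-c[1])<r)
    if m is not None:k&=m
    k=cv2.morphologyEx(k.astype(np.uint8),cv2.MORPH_OPEN,np.ones((3,3)))>0
    n,l,st,_=cv2.connectedComponentsWithStats(k.astype(np.uint8)); l=l==1+np.argmax(st[1:,4])
    q=W[l]; a=cv2.minAreaRect(q[:,:2].astype(np.float32)*1000); v,u=np.nonzero(l)
    print('lvl',zl,len(q),'zmed',np.median(q[:,2]).round(4),'rect',np.round(a[0],1),np.round(a[1],1),round(a[2],1),'circ',np.round(cv2.minEnclosingCircle(q[:,:2].astype(np.float32)*1000)[0],1),'px',u.min(),u.max(),v.min(),v.max())
E
python3 - <<'E'
from wr import *
p,d,W,H=wpts('w1')
level(W,d,.2,.23,(.489,.036),.06); level(W,d,.105,.13,(.489,.036)); level(W,d,.065,.085,(.489,.036))
print(telemetry.state()['tool_pos'])
E
```

```text
lvl 0.2 2897 zmed 0.2131 rect [491.4  34.4] [50.2 50. ] 14.6 circ [491.2  34.4] px 227 288 169 228
lvl 0.105 1313 zmed 0.1191 rect [512.4   8.8] [46.9 38.8] 39.6 circ [512.7   9.7] px 236 278 126 162
lvl 0.065 1154 zmed 0.0758 rect [529.7 -16.1] [62.8 40.5] 28.7 circ [524.7  -6.7] px 231 282 98 134
[0.48866357 0.03626134 0.29734118]
```

View pics/w1.png

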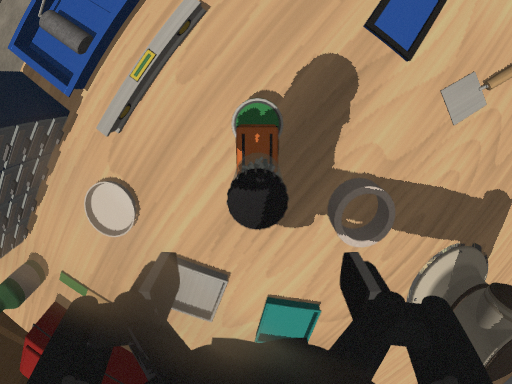

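The wrist view shows the black cap at (258,199), the case beyond it and the green tin at (258,113). The jar is at about (0.490, 0.035). Descend and grip.

>>> play_rows(
  moves=[
    {"hand": -1, "xyz": [0.006, 0, 0.1], "roll": 0},
    {"hand": -1, "xyz": [0.006, 0, 0.2], "roll": 0},
    {"hand": -1, "xyz": [0.006, 0, 0.3], "roll": 0},
    {"hand": -1, "xyz": [0.006, 0, 0.4], "roll": 0},
    {"hand": -1, "xyz": [0.006, 0, 0.447], "roll": 0},
    {"hand": -1, "xyz": [0.006, 0, 0.447], "roll": 0},
    {"hand": 0, "xyz": [0.006, 0, 0.447], "roll": 0},
    {"hand": 1, "xyz": [0.006, 0, 0.447], "roll": 0},
  ],
)

```text
clock: 3.2
tool_pos: [0.4909, 0.034, 0.1644]
tool_rot: [-2.815, 1.39, -0.003]
ft_force: [0.2, 0.5, 2.6]
grip_width: 0.0517
grip_force: 1.1
```

>>> play_rows(
  moves=[
    {"hand": 1, "xyz": [0, 0, 0], "roll": 0},
    {"hand": 1, "xyz": [0, 0, 0], "roll": 0},
    {"hand": 1, "xyz": [0, 0, 0], "roll": 0},
    {"hand": 1, "xyz": [0, 0, 0], "roll": 0},
    {"hand": 1, "xyz": [0, 0, -0.02], "roll": 0},
    {"hand": 1, "xyz": [0, 0, -0.05], "roll": 0},
    {"hand": 1, "xyz": [0, 0, -0.12], "roll": 0},
    {"hand": 1, "xyz": [0, 0, -0.2], "roll": 0},
  ],
)

```text
clock: 4.2
tool_pos: [0.4889, 0.0332, 0.223]
tool_rot: [2.814, -1.392, -0.004]
ft_force: [1.1, 1.1, -4.0]
grip_width: 0.0489
grip_force: 62.7
```

```bash
python3 go.py .557 -.12 .223 -52.6 .624 -.275 .223 -52.6
```

```text
t 4.2 pos [0.4889 0.0332 0.223 ] phi -52.62 tilt 0.18 q [ 0.4   0.16 -0.32 -0.   -1.09  0.25] F [ 1.1  1.1 -4. ] w 0.0489 g 62.7
[0.557, -0.12, 0.223, -52.6] shares [ 0.544  0.13  -0.   ] roll -0.001
[0.624, -0.275, 0.223, -52.6] shares [ 1.09e+00  2.66e-01 -1.00e-03] roll -0.001
```

>>> play_rows(
  moves=[
    {"hand": 1, "xyz": [0.05, 0.01, 0], "roll": 0},
    {"hand": 1, "xyz": [0.15, 0.04, 0], "roll": 0},
    {"hand": 1, "xyz": [0.29, 0.07, 0], "roll": 0},
    {"hand": 1, "xyz": [0.43, 0.105, 0], "roll": 0},
    {"hand": 1, "xyz": [0.57, 0.14, 0], "roll": 0},
    {"hand": 1, "xyz": [0.71, 0.175, 0], "roll": 0},
    {"hand": 1, "xyz": [0.81, 0.2, 0], "roll": 0},
    {"hand": 1, "xyz": [0.85, 0.21, 0], "roll": 0},
  ],
)

```text
clock: 5.2
tool_pos: [0.5941, -0.2095, 0.2206]
tool_rot: [2.813, -1.396, -0.007]
ft_force: [0.7, 0.7, -4.6]
grip_width: 0.049
grip_force: 62.8
```

```bash
python3 - <<'E'
from wr import *
p,d,W,H=wpts('w2')
y=(H[...,0]>22)&(H[...,0]<36)&(H[...,1]>150)
level(W,d,.03,.06,(.624,-.275),.09); level(W,d,-.01,.06,(.624,-.275),.09,y);level(W,d,.008,.03,(.453,-.296),.12)
level(W,d,-.01,.02,(.453,-.296),.12,(H[...,0]>105)&(H[...,0]<130)&(H[...,1]>150))
E
python3 go.py .624 -.275 .143 -52.6
```

```text
lvl 0.03 1417 zmed 0.042 rect [ 625.5 -276.7] [93.6 96.5] 17.2 circ [ 625.3 -276.6] px 218 328 55 165
lvl -0.01 2288 zmed 0.0035 rect [ 644.4 -277.5] [54.1 94.5] 16.9 circ [ 646.7 -276.7] px 222 296 56 132
lvl 0.008 2483 zmed 0.0139 rect [ 453.8 -298.1] [ 90.  144.8] 5.0 circ [ 454.7 -297.9] px 329 435 118 239
lvl -0.01 3901 zmed 0.0061 rect [ 453.3 -298.3] [ 69.2 126.2] 4.8 circ [ 451.2 -298.7] px 341 425 130 228
t 5.25 pos [ 0.5946 -0.2098  0.2209] phi -52.76 tilt 0.19 q [-0.08  0.4   0.01  0.   -1.18  0.73] F [ 1.7 -0.6 -4.2] w 0.0491 g 62.8
[0.624, -0.275, 0.143, -52.6] shares [0.233 0.053 0.259] roll -0.005
```

View pics/w2.png

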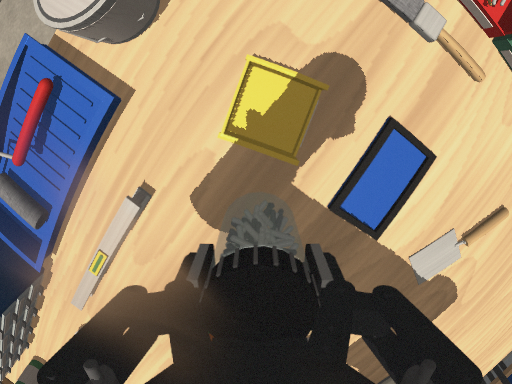

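The wrist view shows the jar held, the yellow bin at (275,108) and the foam insert at (382,177). Move over the bin, then lower.

>>> play_rows(
  moves=[
    {"hand": 1, "xyz": [0.06, 0.01, 0], "roll": 0},
    {"hand": 1, "xyz": [0.14, 0.03, 0.02], "roll": 0},
    {"hand": 1, "xyz": [0.21, 0.05, 0.06], "roll": 0},
    {"hand": 1, "xyz": [0.239, 0.053, 0.14], "roll": 0},
    {"hand": 1, "xyz": [0.239, 0.053, 0.22], "roll": 0},
    {"hand": 1, "xyz": [0.239, 0.053, 0.28], "roll": 0},
    {"hand": 1, "xyz": [0.239, 0.053, 0.32], "roll": 0},
    {"hand": 1, "xyz": [0.239, 0.053, 0.32], "roll": 0},
  ],
)

```text
clock: 6.25
tool_pos: [0.6253, -0.2737, 0.1262]
tool_rot: [2.816, -1.391, -0.003]
ft_force: [0.2, 0.8, -3.8]
grip_width: 0.0489
grip_force: 62.8
```

```bash
python3 go.py .625 -.2765 .049 -52.6
```

```text
t 6.25 pos [ 0.6253 -0.2737  0.1262] phi -52.58 tilt 0.11 q [-0.18  0.56  0.03 -0.   -1.04  0.83] F [ 0.2  0.8 -3.8] w 0.0489 g 62.8
[0.625, -0.2765, 0.049, -52.6] shares [0.007 0.006 0.257] roll 0.001
```

>>> play_rows(
  moves=[
    {"hand": 1, "xyz": [0.006, 0.005, 0.04], "roll": 0},
    {"hand": 1, "xyz": [0.006, 0.005, 0.1], "roll": 0},
    {"hand": 1, "xyz": [0.006, 0.005, 0.15], "roll": 0},
    {"hand": 1, "xyz": [0.006, 0.005, 0.19], "roll": 0},
    {"hand": 1, "xyz": [0.006, 0.005, 0.22], "roll": 0},
    {"hand": 1, "xyz": [0.006, 0.005, 0.235], "roll": 0},
    {"hand": 1, "xyz": [0.006, 0.005, 0.245], "roll": 0},
    {"hand": 1, "xyz": [0.006, 0.005, 0.249], "roll": 0},
  ],
)

```text
clock: 7.25
tool_pos: [0.6259, -0.2763, 0.0527]
tool_rot: [-2.816, 1.392, -0.001]
ft_force: [-0.4, 0.1, -3.8]
grip_width: 0.049
grip_force: 62.8
```

>>> play_rows(
  moves=[
    {"hand": 1, "xyz": [0, 0, 0.002], "roll": 0},
    {"hand": 1, "xyz": [0, 0, 0.004], "roll": 0},
    {"hand": 1, "xyz": [0, 0, 0.006], "roll": 0},
    {"hand": 1, "xyz": [0, 0, 0.006], "roll": 0},
    {"hand": 1, "xyz": [0, 0, 0.006], "roll": 0},
    {"hand": 1, "xyz": [0, 0, 0.006], "roll": 0},
    {"hand": 1, "xyz": [0, 0, 0.006], "roll": 0},
    {"hand": 1, "xyz": [0, 0, 0.006], "roll": 0},
  ],
)

```text
clock: 8.25
tool_pos: [0.6256, -0.2762, 0.0507]
tool_rot: [-2.816, 1.392, 0.0]
ft_force: [0.3, 0.4, -4.6]
grip_width: 0.0491
grip_force: 62.8
```

>>> play_rows(
  moves=[
    {"hand": 1, "xyz": [0, 0, 0.002], "roll": 0},
    {"hand": 1, "xyz": [0, 0, 0.004], "roll": 0},
    {"hand": 1, "xyz": [0, 0, 0.006], "roll": 0},
    {"hand": 1, "xyz": [0, 0, 0.007], "roll": 0},
    {"hand": 1, "xyz": [0, 0, 0.008], "roll": 0},
    {"hand": 1, "xyz": [0, 0, 0.008], "roll": 0},
    {"hand": 1, "xyz": [0, 0, 0.008], "roll": 0},
    {"hand": 1, "xyz": [0, 0, 0.008], "roll": 0},
  ],
)

```text
clock: 9.25
tool_pos: [0.6257, -0.2763, 0.0488]
tool_rot: [2.816, -1.392, 0.0]
ft_force: [-2.0, 1.2, 1.0]
grip_width: 0.0485
grip_force: 62.8
```

>>> play_rows(
  moves=[
    {"hand": 0.1, "xyz": [0, 0, 0], "roll": 0},
    {"hand": -0.3, "xyz": [0, 0, 0], "roll": 0},
    {"hand": -0.6, "xyz": [0, 0, 0], "roll": 0},
    {"hand": -1, "xyz": [0, 0, 0], "roll": 0},
    {"hand": -1, "xyz": [0, 0, 0], "roll": 0},
    {"hand": -1, "xyz": [0, 0, -0.05], "roll": 0},
    {"hand": -1, "xyz": [0, 0, -0.2], "roll": 0},
    {"hand": -1, "xyz": [0, 0, -0.38], "roll": 0},
  ],
)

```text
clock: 10.25
tool_pos: [0.6252, -0.2762, 0.1637]
tool_rot: [2.816, -1.391, -0.002]
ft_force: [1.2, -0.2, 0.6]
grip_width: 0.0858
grip_force: 0.0
```

```bash
python3 - <<'E'
from wr import *
p,d,W,H=wpts('w3')
level(W,d,.085,.11,(.625,-.276),.07)
E
python3 go.py .490 .036 .19 -52.6
```

```text
lvl 0.085 3291 zmed 0.0971 rect [ 625.7 -277. ] [50.5 49.2] 29.6 circ [ 625.2 -276.3] px 225 291 177 241
t 10.3 pos [ 0.6296 -0.2782  0.1743] phi -52.49 tilt 0.91 q [-0.18  0.52  0.09  0.   -1.12  0.83] F [ 2.1 -1.4  7.7] w 0.0855 g 0.0
[0.49, 0.036, 0.19, -52.6] shares [-1.113 -0.269 -0.066] roll 0.004
```

The jar stands in the bin, its top at 0.097. Back to the pile.

>>> play_rows(
  moves=[
    {"hand": -1, "xyz": [-0.06, -0.015, -0.02], "roll": 0},
    {"hand": -1, "xyz": [-0.2, -0.05, -0.08], "roll": 0},
    {"hand": -1, "xyz": [-0.35, -0.09, -0.1], "roll": 0},
    {"hand": -1, "xyz": [-0.52, -0.13, -0.1], "roll": 0},
    {"hand": -1, "xyz": [-0.69, -0.17, -0.1], "roll": 0},
    {"hand": -1, "xyz": [-0.85, -0.21, -0.1], "roll": 0},
    {"hand": -1, "xyz": [-0.95, -0.24, -0.1], "roll": 0},
    {"hand": -1, "xyz": [-0.99, -0.25, -0.1], "roll": 0},
  ],
)

```text
clock: 11.3
tool_pos: [0.5033, 0.0068, 0.1922]
tool_rot: [2.818, -1.388, -0.001]
ft_force: [0.3, 0.1, 0.5]
grip_width: 0.0853
grip_force: 0.0
```

```bash
python3 - <<'E'
from wr import *
p,d,W,H=wpts('w4')
level(W,d,.105,.13,(.489,.036)); level(W,d,.065,.085,(.489,.036))
h=H[...,0]
level(W,d,.065,.085,(.459,.077),.06,((h<4)|(h>174))&(H[...,1]>120));level(W,d,.065,.085,(.521,-.005),.06,(h>45)&(h<90)&(H[...,1]>80))
E
python3 go.py .490 .036 .14 -52.6
```

```text
lvl 0.105 6440 zmed 0.1191 rect [492.4  34.5] [ 47.6 103.4] 37.8 circ [492.3  34.4] px 218 277 177 292
lvl 0.065 2389 zmed 0.0758 rect [529.  -14.3] [63.6 43.8] 32.7 circ [524.2  -6.9] px 214 284 133 184
t 11.35 pos [0.5033 0.007  0.1922] phi -52.47 tilt 0.05 q [ 0.34  0.21 -0.34 -0.   -1.02  0.32] F [-0.8  1.9  0.3] w 0.0857 g 0.0
[0.49, 0.036, 0.14, -52.6] shares [-0.104 -0.024  0.174] roll 0.004Traceback (most recent call last):
  File "<stdin>", line 5, in <module>
  File "wr.py", line 11, in level
    n,l,st,_=cv2.connectedComponentsWithStats(k.astype(np.uint8)); l=l==1+np.argmax(st[1:,4])
                                                                          ~~~~~~~~~^^^^^^^^^^
    return _wrapfunc(a, 'argmax', axis=axis, out=out, **kwds)
    return bound(*args, **kwds)
ValueError: attempt to get argmax of an empty sequence
```

View pics/w4.png

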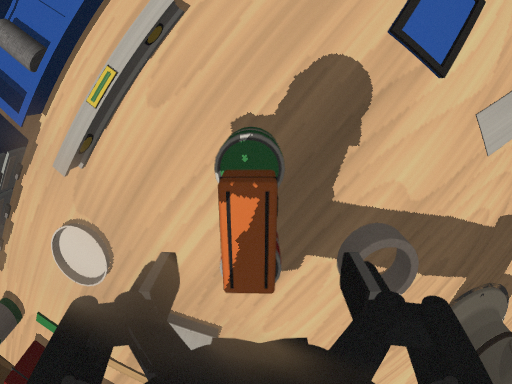

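The wrist view shows the case at (248,235), square to the fingers, with the green tin behind it. Descend to grip it at mid-length.

>>> play_rows(
  moves=[
    {"hand": -1, "xyz": [-0.05, -0.013, 0], "roll": 0},
    {"hand": -1, "xyz": [-0.098, -0.026, 0.05], "roll": 0},
    {"hand": -1, "xyz": [-0.098, -0.026, 0.14], "roll": 0},
    {"hand": -1, "xyz": [-0.098, -0.026, 0.24], "roll": 0},
    {"hand": -1, "xyz": [-0.098, -0.026, 0.32], "roll": 0},
    {"hand": -1, "xyz": [-0.098, -0.026, 0.362], "roll": 0},
    {"hand": -1, "xyz": [-0.098, -0.026, 0.362], "roll": 0},
    {"hand": -0.3, "xyz": [-0.098, -0.026, 0.362], "roll": 0},
  ],
)

```text
clock: 12.35
tool_pos: [0.4939, 0.0335, 0.0845]
tool_rot: [-2.815, 1.391, -0.002]
ft_force: [-0.4, -0.2, 0.2]
grip_width: 0.0702
grip_force: 0.0
```

>>> play_rows(
  moves=[
    {"hand": 0, "xyz": [0, 0, 0], "roll": 0},
    {"hand": 1, "xyz": [0, 0, 0], "roll": 0},
    {"hand": 1, "xyz": [0, 0, 0], "roll": 0},
    {"hand": 1, "xyz": [0, 0, 0], "roll": 0},
    {"hand": 1, "xyz": [0, 0, 0], "roll": 0},
    {"hand": 1, "xyz": [0, 0, 0], "roll": 0},
    {"hand": 1, "xyz": [0, 0, 0], "roll": 0},
    {"hand": 1, "xyz": [0, 0, 0], "roll": 0},
  ],
)

```text
clock: 13.35
tool_pos: [0.4942, 0.0338, 0.0848]
tool_rot: [-2.815, 1.39, -0.003]
ft_force: [0.4, 1.2, 6.0]
grip_width: 0.0452
grip_force: 62.4
```

>>> play_rows(
  moves=[
    {"hand": 1, "xyz": [0, 0, -0.01], "roll": 0},
    {"hand": 1, "xyz": [0, 0, -0.03], "roll": 0},
    {"hand": 1, "xyz": [0, 0, -0.07], "roll": 0},
    {"hand": 1, "xyz": [0, 0, -0.13], "roll": 0},
    {"hand": 1, "xyz": [0, 0, -0.2], "roll": 0},
    {"hand": 1, "xyz": [0, 0, -0.24], "roll": 0},
    {"hand": 1, "xyz": [0, 0, -0.25], "roll": 0},
    {"hand": 1, "xyz": [0, 0, -0.25], "roll": 0},
  ],
)

```text
clock: 14.35
tool_pos: [0.4928, 0.0333, 0.1584]
tool_rot: [2.816, -1.392, -0.001]
ft_force: [-0.3, -0.2, -2.3]
grip_width: 0.0453
grip_force: 61.6
```

```bash
python3 go.py .4535 -.298 .158 -85 
```

```text
t 14.35 pos [0.4928 0.0333 0.1584] phi -52.61 tilt 0.04 q [ 0.4   0.23 -0.41 -0.   -0.93  0.26] F [-0.3 -0.2 -2.3] w 0.0453 g 61.6
[0.4535, -0.298, 0.158, -85.0] shares [0.798 0.775 0.001] roll 1.08
```

>>> play_rows(
  moves=[
    {"hand": 1, "xyz": [0.04, 0.04, 0], "roll": 0.05},
    {"hand": 1, "xyz": [0.12, 0.116, 0], "roll": 0.2},
    {"hand": 1, "xyz": [0.22, 0.214, 0], "roll": 0.4},
    {"hand": 1, "xyz": [0.33, 0.32, 0], "roll": 0.6},
    {"hand": 1, "xyz": [0.44, 0.427, 0], "roll": 0.8},
    {"hand": 1, "xyz": [0.55, 0.534, 0], "roll": 0.9},
    {"hand": 1, "xyz": [0.64, 0.62, 0], "roll": 0.98},
    {"hand": 1, "xyz": [0.68, 0.66, 0], "roll": 1.0},
  ],
)

```text
clock: 15.35
tool_pos: [0.4584, -0.2511, 0.1578]
tool_rot: [2.356, -2.077, -0.003]
ft_force: [-1.1, -0.1, -2.3]
grip_width: 0.0455
grip_force: 61.6
```

```bash
python3 - <<'E'
from wr import *
p,d,W,H=wpts('w5')
level(W,d,.009,.03,(.4535,-.298),.1)
level(W,d,-.01,.02,(.453,-.296),.12,(H[...,0]>105)&(H[...,0]<130)&(H[...,1]>150))
level(W,d,.15,.21,(.47,-.25),.14,(H[...,0]>3)&(H[...,0]<14)&(H[...,1]>150))
E
python3 go.py .4535 -.298 .06 -85
```

```text
lvl 0.009 2932 zmed 0.0142 rect [ 455.2 -315.3] [ 88.8 110.1] 5.1 circ [ 455.4 -315.8] px 225 319 64 178
lvl -0.01 6161 zmed 0.0062 rect [ 455.1 -315.3] [67.9 91.8] 5.3 circ [ 455.6 -315.1] px 236 306 74 166
lvl 0.15 14609 zmed 0.192 rect [ 459.4 -260. ] [46.1 82.5] 6.9 circ [ 460.1 -260.6] px 203 316 180 342
t 15.4 pos [ 0.4585 -0.2517  0.1579] phi -82.82 tilt 0.11 q [-0.19  0.28 -0.35  0.   -0.95  0.32] F [ 0.1 -1.2 -2.2] w 0.0451 g 61.6
[0.4535, -0.298, 0.06, -85.0] shares [0.151 0.035 0.326] roll 0.073
```

View pics/w5.png

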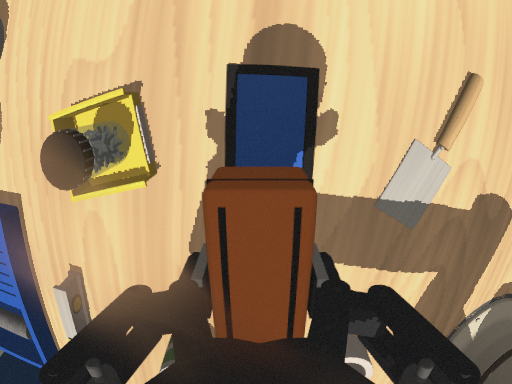

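The view shows the case held straight, its top at (262,260), with the recess ahead at (272,120) and the jar standing in the bin. Move over the recess and lower.

>>> play_rows(
  moves=[
    {"hand": 1, "xyz": [0.04, 0.01, 0], "roll": 0.03},
    {"hand": 1, "xyz": [0.1, 0.023, 0], "roll": 0.07},
    {"hand": 1, "xyz": [0.145, 0.033, 0.04], "roll": 0.07},
    {"hand": 1, "xyz": [0.156, 0.035, 0.12], "roll": 0.07},
    {"hand": 1, "xyz": [0.156, 0.035, 0.22], "roll": 0.07},
    {"hand": 1, "xyz": [0.156, 0.035, 0.3], "roll": 0.07},
    {"hand": 1, "xyz": [0.156, 0.035, 0.36], "roll": 0.07},
    {"hand": 1, "xyz": [0.156, 0.035, 0.38], "roll": 0.07},
  ],
)

```text
clock: 16.4
tool_pos: [0.4544, -0.2966, 0.0429]
tool_rot: [2.321, -2.115, -0.005]
ft_force: [-0.3, -0.5, -1.8]
grip_width: 0.0453
grip_force: 61.7
```

```bash
python3 go.py .454 -.2995 .0158 -85
```

```text
t 16.4 pos [ 0.4544 -0.2966  0.0429] phi -84.7 tilt 0.19 q [-0.28  0.46 -0.42 -0.   -0.69  0.37] F [-0.3 -0.5 -1.8] w 0.0453 g 61.7
[0.454, -0.2995, 0.0158, -85.0] shares [0.009 0.002 0.09 ] roll 0.01
```

>>> play_rows(
  moves=[
    {"hand": 1, "xyz": [0.006, 0.002, 0.02], "roll": 0},
    {"hand": 1, "xyz": [0.006, 0.002, 0.045], "roll": 0},
    {"hand": 1, "xyz": [0.006, 0.002, 0.062], "roll": 0},
    {"hand": 1, "xyz": [0.006, 0.002, 0.074], "roll": 0},
    {"hand": 1, "xyz": [0.006, 0.002, 0.08], "roll": 0},
    {"hand": 1, "xyz": [0.006, 0.002, 0.084], "roll": 0},
    {"hand": 1, "xyz": [0.006, 0.002, 0.086], "roll": 0},
    {"hand": 1, "xyz": [0.006, 0.002, 0.086], "roll": 0},
  ],
)

```text
clock: 17.4
tool_pos: [0.455, -0.2986, 0.019]
tool_rot: [-2.322, 2.116, -0.0]
ft_force: [-0.8, 1.0, -1.6]
grip_width: 0.0455
grip_force: 61.7
```

>>> play_rows(
  moves=[
    {"hand": 1, "xyz": [0, 0, 0.001], "roll": 0},
    {"hand": 1, "xyz": [0, 0, 0.002], "roll": 0},
    {"hand": 1, "xyz": [0, 0, 0.003], "roll": 0},
    {"hand": 1, "xyz": [0, 0, 0.004], "roll": 0},
    {"hand": 1, "xyz": [0, 0, 0.004], "roll": 0},
    {"hand": 1, "xyz": [0, 0, 0.004], "roll": 0},
    {"hand": 1, "xyz": [0, 0, 0.004], "roll": 0},
    {"hand": 1, "xyz": [0, 0, 0.004], "roll": 0},
  ],
)

```text
clock: 18.4
tool_pos: [0.455, -0.2986, 0.0177]
tool_rot: [2.322, -2.116, -0.0]
ft_force: [0.0, -0.3, -2.4]
grip_width: 0.0456
grip_force: 61.7
```

>>> play_rows(
  moves=[
    {"hand": 1, "xyz": [0, 0, 0.002], "roll": 0},
    {"hand": 1, "xyz": [0, 0, 0.004], "roll": 0},
    {"hand": 1, "xyz": [0, 0, 0.005], "roll": 0},
    {"hand": 1, "xyz": [0, 0, 0.006], "roll": 0},
    {"hand": 1, "xyz": [0, 0, 0.007], "roll": 0},
    {"hand": 1, "xyz": [0, 0, 0.007], "roll": 0},
    {"hand": 1, "xyz": [0, 0, 0.007], "roll": 0},
    {"hand": 1, "xyz": [0, 0, 0.007], "roll": 0},
  ],
)

```text
clock: 19.4
tool_pos: [0.455, -0.2986, 0.0158]
tool_rot: [-2.322, 2.116, -0.0]
ft_force: [-1.0, 1.1, 2.0]
grip_width: 0.0451
grip_force: 62.0
```

>>> play_rows(
  moves=[
    {"hand": 0.1, "xyz": [0, 0, 0], "roll": 0},
    {"hand": -0.2, "xyz": [0, 0, 0], "roll": 0},
    {"hand": -0.5, "xyz": [0, 0, 0], "roll": 0},
    {"hand": -0.8, "xyz": [0, 0, 0], "roll": 0},
    {"hand": -1, "xyz": [0, 0, -0.02], "roll": 0},
    {"hand": -1, "xyz": [0, 0, -0.12], "roll": 0},
    {"hand": -1, "xyz": [0, 0, -0.3], "roll": 0},
    {"hand": -1, "xyz": [0, 0, -0.42], "roll": 0},
  ],
)

```text
clock: 20.4
tool_pos: [0.4557, -0.2989, 0.1445]
tool_rot: [-2.321, 2.115, -0.005]
ft_force: [0.0, -1.0, -0.6]
grip_width: 0.0853
grip_force: 0.0
```

```bash
python3 - <<'E'
from wr import *
p,d,W,H=wpts('w6')
level(W,d,.03,.07,(.4535,-.298),.09)
level(W,d,-.01,.02,(.4535,-.298),.1,(H[...,0]>105)&(H[...,0]<130)&(H[...,1]>150))
p,d=cap('top','top1');W=pts('top',d)
level(W,d,.04,.07,(.4535,-.298),.09)
level(W,d,.06,.09,(.459,.077),.05)
level(W,d,.06,.09,(.521,-.005),.05)
p,d=cap('side','side1');W=pts('side',d)
level(W,d,.06,.09,(.459,.077),.05)
level(W,d,.06,.09,(.521,-.005),.05)
E
python3 go.py .47 .05 .16 -52.6
```

```text
lvl 0.03 6270 zmed 0.0502 rect [ 454.6 -297.1] [ 48.2 104.3] 5.3 circ [ 454.9 -297.8] px 233 289 140 256
lvl -0.01 1750 zmed 0.0063 rect [ 452.9 -297.5] [ 67.2 125.5] 5.8 circ [ 453.7 -297.4] px 227 297 125 244
lvl 0.04 274 zmed 0.0501 rect [ 454.5 -319.6] [46.2 46.9] 3.1 circ [ 453.4 -318.7] px 389 405 202 219
lvl 0.06 441 zmed 0.076 rect [457.4  79.2] [59.3 60.3] 88.7 circ [457.5  79.6] px 241 263 200 222
lvl 0.06 447 zmed 0.076 rect [520.6  -2.9] [62.2 62.7] 24.9 circ [520.6  -3.1] px 270 293 176 199
lvl 0.06 372 zmed 0.0744 rect [460.4  77.7] [69.2 59.7] 53.5 circ [459.3  78.2] px 235 256 195 215
lvl 0.06 384 zmed 0.0746 rect [522.8  -6.7] [62.7 63.4] 77.6 circ [521.8  -4.6] px 270 292 203 223
t 20.55 pos [ 0.4563 -0.299   0.1444] phi -84.69 tilt 0.35 q [-0.28  0.33 -0.32  0.   -0.92  0.38] F [ 0.2  0.1 -1.2] w 0.0855 g 0.0
[0.47, 0.05, 0.16, -52.6] shares [-1.154 -0.154 -0.054] roll -1.07
```

The case lies flat in the recess. Now back for the red tin at about (0.459, 0.078).

>>> play_rows(
  moves=[
    {"hand": -1, "xyz": [-0.1, -0.013, -0.02], "roll": -0.05},
    {"hand": -1, "xyz": [-0.28, -0.037, -0.05], "roll": -0.3},
    {"hand": -1, "xyz": [-0.46, -0.06, -0.05], "roll": -0.6},
    {"hand": -1, "xyz": [-0.64, -0.085, -0.05], "roll": -0.85},
    {"hand": -1, "xyz": [-0.8, -0.105, -0.05], "roll": -1},
    {"hand": -1, "xyz": [-0.92, -0.122, -0.05], "roll": -1},
    {"hand": -1, "xyz": [-0.98, -0.13, -0.05], "roll": -1},
    {"hand": -1, "xyz": [-1, -0.133, -0.05], "roll": -1},
  ],
)

```text
clock: 21.55
tool_pos: [0.4663, 0.0046, 0.1558]
tool_rot: [2.79, -1.44, -0.002]
ft_force: [0.4, 0.3, -0.1]
grip_width: 0.0856
grip_force: 0.0
```

```bash
python3 go.py .459 .078 .16 -52.6
```

```text
t 21.55 pos [0.4663 0.0046 0.1558] phi -54.6 tilt 0.11 q [ 0.36  0.19 -0.48 -0.   -0.9   0.26] F [ 0.4  0.3 -0.1] w 0.0856 g 0.0
[0.459, 0.078, 0.16, -52.6] shares [-0.214 -0.122 -0.014] roll -0.067
```

>>> play_rows(
  moves=[
    {"hand": -1, "xyz": [-0.07, -0.04, 0], "roll": -0.067},
    {"hand": -1, "xyz": [-0.14, -0.08, 0], "roll": -0.067},
    {"hand": -1, "xyz": [-0.2, -0.11, 0], "roll": -0.067},
    {"hand": -1, "xyz": [-0.214, -0.122, 0], "roll": -0.067},
    {"hand": -1, "xyz": [-0.214, -0.122, 0], "roll": -0.067},
    {"hand": -1, "xyz": [-0.214, -0.122, 0], "roll": -0.067},
    {"hand": -1, "xyz": [-0.214, -0.122, 0], "roll": -0.067},
    {"hand": -1, "xyz": [-0.214, -0.122, 0], "roll": -0.067},
  ],
)

```text
clock: 22.55
tool_pos: [0.4597, 0.077, 0.1566]
tool_rot: [2.815, -1.395, -0.0]
ft_force: [0.4, -0.6, -0.0]
grip_width: 0.0849
grip_force: 0.0
```

```bash
python3 - <<'E'
from wr import *
p,d,W,H=wpts('w7')
level(W,d,.06,.09,(.459,.077),.05)
level(W,d,.06,.09,(.521,-.005),.05)
level(W,d,.013,.03,(.437,.299),.09)
E
python3 go.py .459 .078 .028 -52.6
```

```text
lvl 0.06 4772 zmed 0.0758 rect [460.7  76.1] [63.  63.4] 25.4 circ [460.5  76.2] px 219 297 163 240
lvl 0.06 5519 zmed 0.0758 rect [523.7  -5.8] [63.5 62.9] 28.1 circ [523.6  -5.9] px 215 300 32 114
lvl 0.013 430 zmed 0.0221 rect [410.7 256. ] [43.2 83.2] 55.4 circ [421.5 271.6] px 175 216 296 345
t 22.6 pos [0.4597 0.0771 0.1566] phi -52.71 tilt 0.0 q [ 0.52  0.19 -0.48  0.   -0.9   0.13] F [-0.4  0.6 -0.4] w 0.0853 g 0.0
[0.459, 0.078, 0.028, -52.6] shares [-0.004  0.     0.429] roll -0.004
```

View pics/w7.png

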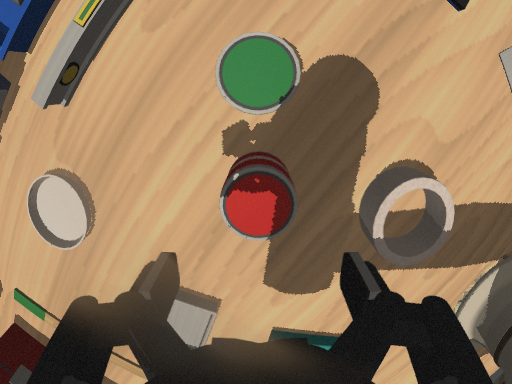

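Both lids are visible, red at (258,202) and green at (258,73), with the red tin centred between the fingers. Descend.

>>> play_rows(
  moves=[
    {"hand": -1, "xyz": [0.003, 0, 0.08], "roll": 0},
    {"hand": -1, "xyz": [0.003, 0, 0.18], "roll": 0},
    {"hand": -1, "xyz": [0.003, 0, 0.28], "roll": 0},
    {"hand": -1, "xyz": [0.003, 0, 0.37], "roll": 0},
    {"hand": -1, "xyz": [0.003, 0, 0.42], "roll": 0},
    {"hand": -1, "xyz": [0.003, 0, 0.432], "roll": 0},
    {"hand": -0.6, "xyz": [0.003, 0, 0.432], "roll": 0},
    {"hand": -0.4, "xyz": [0.003, 0, 0.432], "roll": 0},
  ],
)

```text
clock: 23.6
tool_pos: [0.461, 0.077, 0.0279]
tool_rot: [-2.814, 1.393, -0.002]
ft_force: [0.2, -0.5, 2.1]
grip_width: 0.0629
grip_force: 65.9
```

>>> play_rows(
  moves=[
    {"hand": 0, "xyz": [0, 0, 0], "roll": 0},
    {"hand": 1, "xyz": [0, 0, 0], "roll": 0},
    {"hand": 1, "xyz": [0, 0, 0], "roll": 0},
    {"hand": 1, "xyz": [0, 0, 0], "roll": 0},
    {"hand": 1, "xyz": [0, 0, -0.01], "roll": 0},
    {"hand": 1, "xyz": [0, 0, -0.04], "roll": 0},
    {"hand": 1, "xyz": [0, 0, -0.1], "roll": 0},
    {"hand": 1, "xyz": [0, 0, -0.18], "roll": 0},
  ],
)

```text
clock: 24.6
tool_pos: [0.4594, 0.0762, 0.0811]
tool_rot: [2.813, -1.394, -0.003]
ft_force: [1.6, -0.3, -2.9]
grip_width: 0.063
grip_force: 66.3
```

```bash
python3 go.py .4375 .298 .13 -52.6
```

```text
t 24.6 pos [0.4594 0.0762 0.0811] phi -52.71 tilt 0.14 q [ 0.51  0.3  -0.57 -0.   -0.71  0.14] F [ 1.6 -0.3 -2.9] w 0.063 g 66.3
[0.4375, 0.298, 0.13, -52.6] shares [-0.632 -0.39  -0.163] roll -0.004
```

>>> play_rows(
  moves=[
    {"hand": 1, "xyz": [-0.03, -0.018, -0.06], "roll": 0},
    {"hand": 1, "xyz": [-0.12, -0.074, -0.12], "roll": 0},
    {"hand": 1, "xyz": [-0.23, -0.142, -0.15], "roll": 0},
    {"hand": 1, "xyz": [-0.35, -0.216, -0.15], "roll": 0},
    {"hand": 1, "xyz": [-0.47, -0.29, -0.15], "roll": 0},
    {"hand": 1, "xyz": [-0.57, -0.352, -0.15], "roll": 0},
    {"hand": 1, "xyz": [-0.62, -0.383, -0.15], "roll": 0},
    {"hand": 1, "xyz": [-0.632, -0.39, -0.15], "roll": 0},
  ],
)

```text
clock: 25.6
tool_pos: [0.4379, 0.2986, 0.1257]
tool_rot: [2.815, -1.393, -0.001]
ft_force: [0.9, 0.2, -3.0]
grip_width: 0.0628
grip_force: 66.4
```

```bash
python3 go.py .4375 .2985 .0308 -52.6; python3 - <<'E'
from h import *
p,d=cap('side','side2');W=pts('side',d)
from wr import level
H=cv2.cvtColor(p,cv2.COLOR_RGB2HSV);h=H[...,0]
level(W,d,.11,.2,(.4375,.298),.08,((h<5)|(h>172))&(H[...,1]>120))
level(W,d,.012,.035,(.4375,.298),.08)
cv2.imwrite('pics/s2.png',cv2.resize(p[90:260,120:340,::-1],(770,595)))
E
```

```text
t 25.6 pos [0.4379 0.2986 0.1257] phi -52.64 tilt 0.07 q [ 0.9   0.33 -0.37 -0.   -0.87 -0.25] F [ 0.9  0.2 -3. ] w 0.0628 g 66.4
[0.4375, 0.2985, 0.0308, -52.6] shares [-0.001  0.001  0.316] roll -0.001
lvl 0.11 60 zmed 0.1726 rect [443.5 284. ] [60.9 17.7] 48.3 circ [439.1 287.9] px 194 201 133 143
lvl 0.012 21 zmed 0.0203 rect [496.7 271.9] [23.5 10.5] 82.2 circ [492.  272.5] px 215 220 168 172
```

View pics/s2.png

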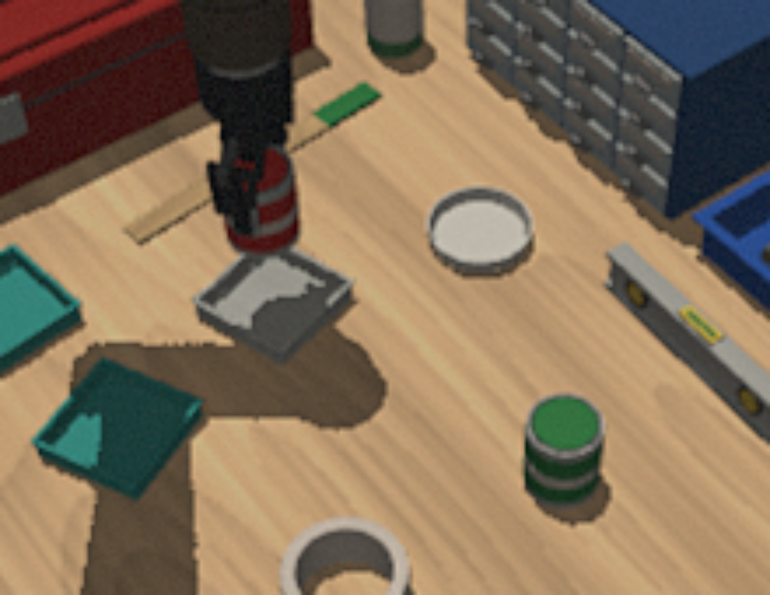

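The crop shows the red tin held upright above the grey tray at (275,300), with the green tin untouched at (565,445). Lower to about 2 mm above the floor, then touch down.

>>> play_rows(
  moves=[
    {"hand": 1, "xyz": [0, 0, 0.04], "roll": 0},
    {"hand": 1, "xyz": [0, 0, 0.11], "roll": 0},
    {"hand": 1, "xyz": [0, 0, 0.18], "roll": 0},
    {"hand": 1, "xyz": [0, 0, 0.24], "roll": 0},
    {"hand": 1, "xyz": [0, 0, 0.28], "roll": 0},
    {"hand": 1, "xyz": [0, 0, 0.298], "roll": 0},
    {"hand": 1, "xyz": [0, 0, 0.305], "roll": 0},
    {"hand": 1, "xyz": [0, 0, 0.307], "roll": 0},
  ],
)

```text
clock: 26.65
tool_pos: [0.4387, 0.2986, 0.0343]
tool_rot: [-2.815, 1.394, -0.0]
ft_force: [0.5, -0.1, -1.9]
grip_width: 0.0626
grip_force: 66.4
```

>>> play_rows(
  moves=[
    {"hand": 1, "xyz": [0, 0, 0.001], "roll": 0},
    {"hand": 1, "xyz": [0, 0, 0.002], "roll": 0},
    {"hand": 1, "xyz": [0, 0, 0.003], "roll": 0},
    {"hand": 1, "xyz": [0, 0, 0.004], "roll": 0},
    {"hand": 1, "xyz": [0, 0, 0.005], "roll": 0},
    {"hand": 1, "xyz": [0, 0, 0.005], "roll": 0},
    {"hand": 1, "xyz": [0, 0, 0.005], "roll": 0},
    {"hand": 1, "xyz": [0, 0, 0.005], "roll": 0},
  ],
)

```text
clock: 27.65
tool_pos: [0.4384, 0.2984, 0.0324]
tool_rot: [-2.815, 1.394, -0.0]
ft_force: [0.8, -0.6, -3.3]
grip_width: 0.0633
grip_force: 66.4
```

>>> play_rows(
  moves=[
    {"hand": 1, "xyz": [0, 0, 0.002], "roll": 0},
    {"hand": 1, "xyz": [0, 0, 0.003], "roll": 0},
    {"hand": 1, "xyz": [0, 0, 0.004], "roll": 0},
    {"hand": 1, "xyz": [0, 0, 0.005], "roll": 0},
    {"hand": 1, "xyz": [0, 0, 0.006], "roll": 0},
    {"hand": 1, "xyz": [0, 0, 0.006], "roll": 0},
    {"hand": 1, "xyz": [0, 0, 0.006], "roll": 0},
    {"hand": 1, "xyz": [0, 0, 0.006], "roll": 0},
  ],
)

```text
clock: 28.65
tool_pos: [0.4384, 0.2984, 0.031]
tool_rot: [-2.815, 1.394, -0.0]
ft_force: [-2.4, -1.8, 5.0]
grip_width: 0.0628
grip_force: 66.3
```

Contact. Release and rise.

>>> play_rows(
  moves=[
    {"hand": -0.3, "xyz": [0, 0, 0], "roll": 0},
    {"hand": -0.6, "xyz": [0, 0, 0], "roll": 0},
    {"hand": -0.8, "xyz": [0, 0, 0], "roll": 0},
    {"hand": -1, "xyz": [0, 0, 0], "roll": 0},
    {"hand": -1, "xyz": [0, 0, 0], "roll": 0},
    {"hand": -1, "xyz": [0, 0, -0.08], "roll": 0},
    {"hand": -1, "xyz": [0, 0, -0.24], "roll": 0},
    {"hand": -1, "xyz": [0, 0, -0.4], "roll": 0},
  ],
)

```text
clock: 29.65
tool_pos: [0.4383, 0.2982, 0.1517]
tool_rot: [2.815, -1.394, -0.0]
ft_force: [0.7, 0.2, 0.1]
grip_width: 0.0854
grip_force: 0.0
```

```bash
python3 - <<'E'
from wr import *
p,d,W,H=wpts('w8')
level(W,d,.06,.1,(.438,.298),.06)
level(W,d,.013,.03,(.438,.298),.08)
level(W,d,.011,.03,(.638,.256),.08)
E
python3 go.py .5225 -.005 .16 -52.6
```

```text
lvl 0.06 5132 zmed 0.0788 rect [437.9 297.6] [63.1 63.5] 37.1 circ [437.9 297.4] px 219 299 165 245
lvl 0.013 1976 zmed 0.0227 rect [438.9 297.1] [104.8 104.7] 16.8 circ [439.  296.9] px 193 327 119 248
lvl 0.011 727 zmed 0.0169 rect [652.6 274.7] [49.6 98.5] 56.5 circ [642.7 259.8] px 81 136 0 83
t 29.7 pos [0.4415 0.301  0.159 ] phi -52.57 tilt 0.74 q [ 0.9   0.29 -0.33  0.   -0.94 -0.25] F [2.1 0.6 4.4] w 0.085 g 0.0
[0.5225, -0.005, 0.16, -52.6] shares [ 0.974  0.405 -0.009] roll 0.001
```

The red tin is upright and centred in the tray. On to the green tin.

>>> play_rows(
  moves=[
    {"hand": -1, "xyz": [0.08, 0.032, 0], "roll": 0},
    {"hand": -1, "xyz": [0.23, 0.092, 0], "roll": 0},
    {"hand": -1, "xyz": [0.4, 0.16, 0], "roll": 0},
    {"hand": -1, "xyz": [0.58, 0.23, 0], "roll": 0},
    {"hand": -1, "xyz": [0.76, 0.305, 0], "roll": 0},
    {"hand": -1, "xyz": [0.9, 0.36, 0], "roll": 0},
    {"hand": -1, "xyz": [0.96, 0.386, 0], "roll": 0},
    {"hand": -1, "xyz": [0.972, 0.391, 0], "roll": 0},
  ],
)

```text
clock: 30.7
tool_pos: [0.5219, -0.0058, 0.1503]
tool_rot: [2.814, -1.397, -0.0]
ft_force: [0.3, -0.5, 1.0]
grip_width: 0.0852
grip_force: 0.0
```

```bash
python3 - <<'E'
from wr import *
p,d,W,H=wpts('w9')
level(W,d,.06,.1,(.522,-.005),.06)
level(W,d,.011,.03,(.638,.256),.08)
E
python3 go.py .5225 -.005 .027 -52.6
```

```text
lvl 0.06 5036 zmed 0.0758 rect [523.6  -6.4] [63.2 63.8] 34.5 circ [523.7  -6.2] px 217 297 164 243
lvl 0.011 277 zmed 0.0159 rect [670.2 272.5] [28.1 84.7] 33.0 circ [660.2 265.9] px 44 67 257 306
t 30.75 pos [ 0.5218 -0.0054  0.1503] phi -52.77 tilt 0.02 q [ 0.3   0.29 -0.36 -0.   -0.92  0.35] F [-0.4 -0.7  0.5] w 0.0855 g 0.0
[0.5225, -0.005, 0.027, -52.6] shares [ 0.    -0.003  0.411] roll -0.006
```

>>> play_rows(
  moves=[
    {"hand": -1, "xyz": [0.003, -0.003, 0.08], "roll": 0},
    {"hand": -1, "xyz": [0.003, -0.003, 0.18], "roll": 0},
    {"hand": -1, "xyz": [0.003, -0.003, 0.28], "roll": 0},
    {"hand": -1, "xyz": [0.003, -0.003, 0.36], "roll": 0},
    {"hand": -1, "xyz": [0.003, -0.003, 0.4], "roll": 0},
    {"hand": -1, "xyz": [0.003, -0.003, 0.411], "roll": 0},
    {"hand": -0.6, "xyz": [0.003, -0.003, 0.411], "roll": 0},
    {"hand": -0.4, "xyz": [0.003, -0.003, 0.411], "roll": 0},
  ],
)

```text
clock: 31.75
tool_pos: [0.5239, -0.0045, 0.0285]
tool_rot: [-2.814, 1.393, -0.003]
ft_force: [-0.9, 1.3, 2.9]
grip_width: 0.0626
grip_force: 66.1
```

>>> play_rows(
  moves=[
    {"hand": 0, "xyz": [0, 0, 0], "roll": 0},
    {"hand": 1, "xyz": [0, 0, 0], "roll": 0},
    {"hand": 1, "xyz": [0, 0, 0], "roll": 0},
    {"hand": 1, "xyz": [0, 0, 0], "roll": 0},
    {"hand": 1, "xyz": [0, 0, -0.01], "roll": 0},
    {"hand": 1, "xyz": [0, 0, -0.05], "roll": 0},
    {"hand": 1, "xyz": [0, 0, -0.14], "roll": 0},
    {"hand": 1, "xyz": [0, 0, -0.24], "roll": 0},
  ],
)

```text
clock: 32.75
tool_pos: [0.5224, -0.0051, 0.0998]
tool_rot: [2.814, -1.394, -0.002]
ft_force: [-0.1, 1.4, -4.3]
grip_width: 0.0628
grip_force: 66.7
```

```bash
python3 go.py .638 .256 .12 -52.6
```

```text
t 32.75 pos [ 0.5224 -0.0051  0.0998] phi -52.71 tilt 0.1 q [ 0.3   0.35 -0.42 -0.   -0.8   0.35] F [-0.1  1.4 -4.3] w 0.0628 g 66.7
[0.638, 0.256, 0.12, -52.6] shares [-0.459 -0.834 -0.068] roll -0.004
```

>>> play_rows(
  moves=[
    {"hand": 1, "xyz": [-0.02, -0.04, -0.04], "roll": 0},
    {"hand": 1, "xyz": [-0.07, -0.13, -0.06], "roll": 0},
    {"hand": 1, "xyz": [-0.15, -0.27, -0.07], "roll": 0},
    {"hand": 1, "xyz": [-0.235, -0.42, -0.07], "roll": 0},
    {"hand": 1, "xyz": [-0.32, -0.58, -0.07], "roll": 0},
    {"hand": 1, "xyz": [-0.4, -0.73, -0.07], "roll": 0},
    {"hand": 1, "xyz": [-0.45, -0.815, -0.07], "roll": 0},
    {"hand": 1, "xyz": [-0.459, -0.834, -0.07], "roll": 0},
  ],
)

```text
clock: 33.75
tool_pos: [0.6384, 0.2588, 0.1185]
tool_rot: [2.815, -1.391, -0.002]
ft_force: [-0.1, -0.0, -3.9]
grip_width: 0.0627
grip_force: 66.9
```

```bash
python3 go.py .638 .256 .0313 -52.6; python3 - <<'E'
from h import *
for n,sl in(('side',np.s_[90:220,170:340]),('top',np.s_[120:250,120:290])):
    p,d=cap(n,n+'3'); globals()[n]=cv2.resize(p[sl][:,:,::-1],(390,298))
cv2.imwrite('pics/s3.png',np.hstack([side,top]))
E
```

```text
t 33.75 pos [0.6384 0.2588 0.1185] phi -52.57 tilt 0.12 q [ 0.62  0.58  0.04 -0.   -1.03  0.03] F [-0.1 -0.  -3.9] w 0.0627 g 66.9
[0.638, 0.256, 0.0313, -52.6] shares [0.007 0.006 0.291] roll 0.001
```

View pics/s3.png

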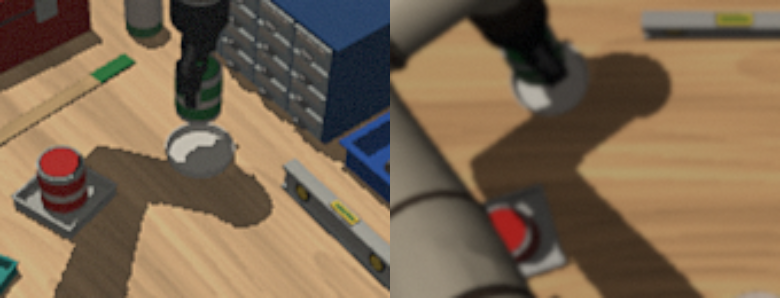

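The green tin is upright above the white tray (side crop (200,150)), and the red tin stands in its tray. Lower.

>>> play_rows(
  moves=[
    {"hand": 1, "xyz": [0.003, 0.003, 0.04], "roll": 0},
    {"hand": 1, "xyz": [0.003, 0.003, 0.1], "roll": 0},
    {"hand": 1, "xyz": [0.003, 0.003, 0.16], "roll": 0},
    {"hand": 1, "xyz": [0.003, 0.003, 0.21], "roll": 0},
    {"hand": 1, "xyz": [0.003, 0.003, 0.25], "roll": 0},
    {"hand": 1, "xyz": [0.003, 0.003, 0.272], "roll": 0},
    {"hand": 1, "xyz": [0.003, 0.003, 0.28], "roll": 0},
    {"hand": 1, "xyz": [0.003, 0.003, 0.282], "roll": 0},
  ],
)

```text
clock: 34.85
tool_pos: [0.6388, 0.2553, 0.0361]
tool_rot: [-2.815, 1.394, -0.001]
ft_force: [-0.8, 0.7, -2.6]
grip_width: 0.0629
grip_force: 66.9
```

>>> play_rows(
  moves=[
    {"hand": 1, "xyz": [0, 0, 0.001], "roll": 0},
    {"hand": 1, "xyz": [0, 0, 0.002], "roll": 0},
    {"hand": 1, "xyz": [0, 0, 0.003], "roll": 0},
    {"hand": 1, "xyz": [0, 0, 0.004], "roll": 0},
    {"hand": 1, "xyz": [0, 0, 0.005], "roll": 0},
    {"hand": 1, "xyz": [0, 0, 0.005], "roll": 0},
    {"hand": 1, "xyz": [0, 0, 0.005], "roll": 0},
    {"hand": 1, "xyz": [0, 0, 0.005], "roll": 0},
  ],
)

```text
clock: 35.85
tool_pos: [0.6385, 0.2551, 0.0342]
tool_rot: [-2.815, 1.394, -0.0]
ft_force: [0.4, 0.0, -2.6]
grip_width: 0.063
grip_force: 66.9
```

>>> play_rows(
  moves=[
    {"hand": 1, "xyz": [0, 0, 0.002], "roll": 0},
    {"hand": 1, "xyz": [0, 0, 0.004], "roll": 0},
    {"hand": 1, "xyz": [0, 0, 0.006], "roll": 0},
    {"hand": 1, "xyz": [0, 0, 0.008], "roll": 0},
    {"hand": 1, "xyz": [0, 0, 0.01], "roll": 0},
    {"hand": 1, "xyz": [0, 0, 0.011], "roll": 0},
    {"hand": 1, "xyz": [0, 0, 0.011], "roll": 0},
    {"hand": 1, "xyz": [0, 0, 0.011], "roll": 0},
  ],
)

```text
clock: 36.85
tool_pos: [0.6385, 0.2551, 0.0316]
tool_rot: [-2.815, 1.394, -0.0]
ft_force: [-1.7, -0.6, 2.4]
grip_width: 0.063
grip_force: 66.7
```

Contact. Release, rise and look.

>>> play_rows(
  moves=[
    {"hand": -0.3, "xyz": [0, 0, 0], "roll": 0},
    {"hand": -0.6, "xyz": [0, 0, 0], "roll": 0},
    {"hand": -0.8, "xyz": [0, 0, 0], "roll": 0},
    {"hand": -1, "xyz": [0, 0, 0], "roll": 0},
    {"hand": -1, "xyz": [0, 0, 0], "roll": 0},
    {"hand": -1, "xyz": [0, 0, -0.08], "roll": 0},
    {"hand": -1, "xyz": [0, 0, -0.2], "roll": 0},
    {"hand": -1, "xyz": [0, 0, -0.32], "roll": 0},
  ],
)

```text
clock: 37.85
tool_pos: [0.6384, 0.255, 0.1277]
tool_rot: [2.815, -1.394, -0.0]
ft_force: [0.1, 0.3, 0.4]
grip_width: 0.0854
grip_force: 0.0
```

>>> play_rows(
  moves=[
    {"hand": -1, "xyz": [0, 0, -0.08], "roll": 0},
    {"hand": -1, "xyz": [0, 0, -0.2], "roll": 0},
    {"hand": -1, "xyz": [0, 0, -0.3], "roll": 0},
    {"hand": -1, "xyz": [0, 0, -0.36], "roll": 0},
    {"hand": -1, "xyz": [0, 0, -0.4], "roll": 0},
    {"hand": -1, "xyz": [0, 0, -0.4], "roll": 0},
    {"hand": -1, "xyz": [0, 0, -0.4], "roll": 0},
    {"hand": -1, "xyz": [0, 0, -0.4], "roll": 0},
  ],
)

```text
clock: 38.85
tool_pos: [0.6381, 0.2549, 0.2457]
tool_rot: [2.814, -1.393, -0.002]
ft_force: [-0.1, 0.5, 0.4]
grip_width: 0.0853
grip_force: 0.0
```

```bash
python3 - <<'E'
from wr import *
p,d,W,H=wpts('w10')
level(W,d,.06,.1,(.638,.256),.07)
level(W,d,.012,.03,(.638,.256),.08)
level(W,d,.06,.1,(.438,.298),.07)
p,d=cap('side','side4');W=pts('side',d)
level(W,d,.03,.06,(.699,.022),.15);level(W,d,.09,.11,(.625,-.276),.07);level(W,d,.04,.06,(.454,-.298),.07)
E
python3 go.py
```

```text
lvl 0.06 2767 zmed 0.0789 rect [638.5 253.5] [63.2 64.4] 43.8 circ [638.6 253.5] px 230 288 146 205
lvl 0.012 204 zmed 0.0176 rect [673.3 278.2] [14.1 65.8] 36.0 circ [669.4 275.3] px 220 231 139 189
lvl 0.06 244 zmed 0.0778 rect [453.6 318.3] [14.  48.9] 55.7 circ [449.9 312.9] px 333 347 276 308
lvl 0.03 533 zmed 0.0451 rect [699.8  22. ] [230.6  28.8] 87.7 circ [700.1  22.1] px 294 348 160 210
lvl 0.09 275 zmed 0.0968 rect [ 625.1 -275.5] [50.2 48.9] 57.4 circ [ 625.7 -276.5] px 369 388 246 262
lvl 0.04 746 zmed 0.0495 rect [ 455.1 -296. ] [ 49.2 103.5] 6.0 circ [ 455.1 -295.8] px 314 354 287 325
t 38.95 pos [0.6383 0.255  0.2461] phi -52.68 tilt 0.08 q [ 0.61  0.49  0.21 -0.   -1.29  0.04] F [ 0.3 -0.5  0.3] w 0.0853 g 0.0
```

View pics/side4.png

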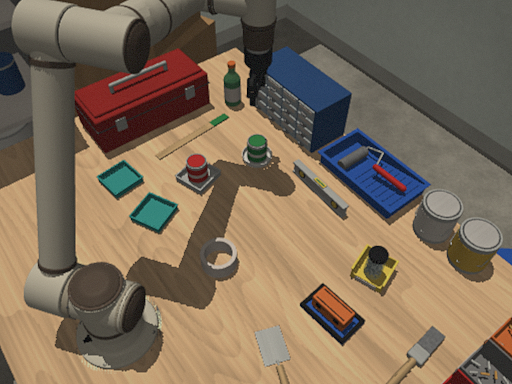

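The view shows all four in their holders: green (257,152), red (197,168), jar (376,262), case (333,307). The level at (320,187) has not moved.

```bash
python3 -c "
from plant import order; print(order.close_job())"
```

```text
the job is handed in; nothing more can be done
None
```

The job is handed in: the jar, case, red tin and green tin were placed in that order in their holders, all upright or flat, the level did not move, and the clock stood at about 39 s; no verdict came back.

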